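# Load a forming die with its two blanks

### The arm

A 6-joint arm with a two-finger parallel gripper is mounted at the origin on a cart in front of the work surface, level with it; the furniture and walls round the work are solid. World frame = base frame: x ahead of the robot, y to its left, z up, the work surface at z = 0. Lengths are in m, angles in rad, forces in N, time in s.
With the tool pointing down it reaches from about 0.35 to 0.8 m from the base axis. Payload 7.3 kg.
Tool frame: the origin (TCP) lies at the very end of the fingers, on their centre line; the grasp point (between the pads) lies 19 mm behind it; z points along the fingers, y is the line along which they close (so a half turn about z gives the same grasp; the last joint's range is limited). The gripper opens to 85 mm and grips with 20 to 120 N. Pads are 22 mm wide; open, the fingers measure 114 mm over their backs; the gripper's body (76 mm by 85 mm) begins 54 mm behind the grasp point. The pads swing forward as they close: fully open they stand 13 mm farther back than shut.
Start: joints at [0.993, 0.342, 1.524, -0, 1.275, -0.146], TCP at [0.22, 0.477, 0.231] pointing down, gripper open.
Joint ranges: [-2.53, 2.53], [-0.77, 2.02], [0.04, 2.7], [-1, 4.14], [0.28, 2.66], [-3.11, 3.11]. Speed limits (rad/s): [2.57, 2.57, 3.14, 3.14, 3.14, 3.14].

### API

Orientations are given as a rotation vector (axis times angle).
In Python, from bench import monitor, cams, job gives the robot as it stands. The module is installed in compiled form; this text tells all that it offers.
- The arm moves only by the shell command python3 -m handwheel 'ROWS' [OPENING] [FORCE]. ROWS is rows parted by semicolons, their numbers by spaces, 1 to 10 of them, each of 4 numbers: dx, dy, dz in m, then a turn about the tool's z in rad; each row is the pose to reach, as a shift and turn from the pose commanded when the command began, along the tool's axes at that moment; what a row does not reach only later rows make up. A row lasts 1/12 s, in which the tool goes at most 0.0417 m and 0.125 rad, less where a joint would pass 70% of its speed; a pose out of reach is approached as far as the arm can. OPENING is the finger opening in m, set as the command begins (- or left out keeps the last). The fingers move at their own pace and stop on an object; FORCE is the grip in N (left out, the last holds). Time passes only in rows, so rows that do not move let the fingers close. It prints the time, the measured TCP pose, the force, the opening and the grip force at its end.
- monitor.get_state(): the state, without advancing time (a new reading comes with each control period).
- cams.grab_frame(name): name is "side" or "top" or "wrist"; returns the picture (400x640x3 uint8, red, green, blue); there is no depth.
- cams.get_calibration(name): a dict with "fx", "fy", "cx", "cy" (pixels), "extrinsics" (4x4, takes a point from world to camera coordinates). Camera axes: x right, y down, z forward; pixel columns grow to the right and rows downward; lengths in m; the calibration is good to about 2 mm. A picture is of the moment at which its call begins: read the wrist's pose just before it. get_calibration takes no time and is no camera call; for the wrist camera it gives the pose at the moment of the call.
- job.sign_off(): hands the job in; it is judged then, once.
The state is a dict: "t": time; "joints": joint angles; "qvel": joint speeds; "joint_torque": joint torques, N m; "position": TCP position; "ee_rot": TCP orientation; "contact_force": force on the tool from outside, world axes, zero at the start; "ft_torque": the same for the moment, N m; "gripper_width": finger opening in m; "finger_force": force on a finger pad.
Only numpy, scipy, OpenCV 4.12 (cv2) and the standard library are available. Lean on these libraries where they do the work, as an engineer would, in place of code of your own. Each camera call takes 0.05 s, during which the arm holds its last target. There are 200 camera calls.

### The job

Load the steel forming die on the bench for the next press stroke: put the round aluminium disc blank into the round cavity and the long aluminium strip blank into the long cavity, the strip's rounded end in the cavity's rounded end. Both blanks must lie flat, fully down on the cavity floors, and be let go; leave the tin, the jar and the spanner where they are.

Things in the scene. Friction and masses are not known exactly. Their poses are not given: they have to be found in the camera images.
- die: Steel forming die, bolted down: dark base plate 246 x 96 x 12 mm (screw heads in its ears up to z = 19 mm), on it a bright die plate 210 x 80 mm, its flat top 32 mm above the bench, with two cavities 8 mm deep, 3 mm bevel round their mouths. Origin at bench level; z up, x along the die (base from x = -118 to +128 mm), y across. Round cavity at x = -55 mm, long cavity at x = +45 mm, both y = 0.
- disc_cavity (a point): Centre of the floor of the round cavity (60 mm across, 2 mm clearance all round the disc), 8 mm below the die's top, 24 mm above the bench.
- strip_cavity (a point): Centre of the floor of the long cavity (104 x 38 mm, 2 mm clearance all round the strip), 8 mm below the die's top, 24 mm above the bench. It runs along the die's x; its end towards the die's +x is a half circle, its other end (next to the round cavity) is square.
- cavity_round_end (a point): Point on the floor of the long cavity where the middle of the strip's rounded end belongs: 50 mm from strip_cavity towards the die's +x.
- disc_blank: Plain aluminium disc, diameter 56 mm, 22 mm thick, about 0.15 kg, lying flat. Origin: centre of its underside, z up.
- disc_mid (a point): The middle of the disc (11 mm above its underside).
- strip_blank: Aluminium strip 100 mm long, 34 mm wide, 22 mm thick, about 0.19 kg, lying flat; one end is a half circle, the other square. Origin: centre of its underside; x points along it to the rounded end (tip at x = +50 mm, square end at x = -50 mm), y across it, z up. Seated the right way round, its x axis points as the die's x axis.
- strip_mid (a point): The middle of the strip (11 mm above its underside).
- strip_round_end (a point): The tip of the strip's rounded end, at half thickness, 50 mm from strip_mid.
- small_tin: Bystander: round screw tin with a blue lid, 64 mm across, 22 mm high, behind the die. Origin: centre of its underside.
- blue_jar: Bystander: glass jar with a blue screw cap, 60 mm across, 82 mm high, behind the die to the left. Origin: centre of its underside.
- spanner: Bystander: flat open-end spanner 160 x 22 x 4 mm, lying behind the blanks. Origin: centre of its underside, y along it.

How it is judged:
At the end, for the whole second after the job is handed in: Disc and strip lie flat (0.04 rad), at rest and released, in their matching cavities: centres within 4 mm, down on the floor within 1.5 mm, the strip's rounded end within 6 mm of its place in the cavity's rounded end (horizontal distance between disc_mid and disc_cavity below 0.004 m and z of disc_mid in the frame of disc_cavity below 0.0125 m and angle between the z axis of each of disc_blank, strip_blank and the z axis of die, either way round below 0.04 rad and horizontal distance between strip_mid and strip_cavity below 0.004 m and horizontal distance between strip_round_end and cavity_round_end below 0.006 m and z of strip_mid in the frame of strip_cavity below 0.0125 m and contact force between the fingers and disc_blank below 0.1 N and contact force between the fingers and strip_blank below 0.1 N and linear speed of each of disc_blank, strip_blank below 0.02 m/s); the robot touches nothing.
It fails at once if the tin is moved more than 30 mm (distance of small_tin from where it was at the start of the episode above 0.03 m).
It fails at once if the jar is moved more than 30 mm (distance of blue_jar from where it was at the start of the episode above 0.03 m).
It fails at once if the spanner is moved more than 30 mm (distance of spanner from where it was at the start of the episode above 0.03 m).
It also fails if it takes over 64 s, if anything falls off the work surface, if the arm or the gripper's body presses on something with over 40 N, if the wrist force passes 120 N, or if a joint passes its speed limit or range.

## Working session

There is one attempt and no reset: what is moved stays moved. The work goes in short steps, Python scripts to look and compute and a shell command to move; the robot and the scene stay as the last step left them, time stands still between calls to the robot, and variables do not carry over. Pictures are saved under pics/ and viewed, at most 10 in all, crops included, and the job is handed in when it is done.

```bash
mkdir -p pics; python3 - <<'E'
from bench import monitor,cams
import cv2,numpy as np
s=monitor.get_state();print(s)
for n in("top","side"):
    c=cams.get_calibration(n);print(n,c)
    cv2.imwrite(f"pics/{n}0.png",cams.grab_frame(n)[:,:,::-1])
E
```

```text
{'t': 0.0, 'joints': array([ 9.92979978e-01,  3.42723944e-01,  1.52502540e+00, -6.15626167e-08,
        1.27537985e+00, -1.46000415e-01]), 'qvel': array([ 0.00053524, -0.00191137, -0.00025146,  0.00118698,  0.00100784,
       -0.00244545]), 'joint_torque': array([-6.97649975e-04, -4.33671927e+01, -2.46015519e+01, -2.31293707e-04,
        7.68570055e-03,  4.91499065e-05]), 'position': array([0.21948332, 0.47648053, 0.23062239]), 'ee_rot': array([-6.72920486e-01, -3.06811990e+00,  2.25689001e-03]), 'contact_force': array([-0.32519218, -0.32219547, -0.13308416]), 'ft_torque': array([-0.02774384, -0.00845124, -0.00676698]), 'finger_force': 0.0, 'gripper_width': 0.08523960462309907}
top {'fx': 366.8389796403662, 'fy': 366.8389796403662, 'cx': 321.1162666099771, 'cy': 198.95747769441653, 'extrinsics': array([[-0.0091201 , -0.999529  ,  0.0293018 , -0.07046475],
       [-0.99580093,  0.00640897, -0.0913205 ,  0.50350837],
       [ 0.0910897 , -0.03001161, -0.99539036,  0.87293799],
       [ 0.        ,  0.        ,  0.        ,  1.        ]])}
side {'fx': 492.82611063612796, 'fy': 492.82611063612796, 'cx': 318.21746491803594, 'cy': 201.67595729069683, 'extrinsics': array([[ 0.99861231, -0.04607419, -0.02550743, -0.4784382 ],
       [-0.04630064, -0.53731453, -0.84211005,  0.03318027],
       [ 0.02509402,  0.84212247, -0.53870217,  1.26689701],
       [ 0.        ,  0.        ,  0.        ,  1.        ]])}
```

View pics/top0.png

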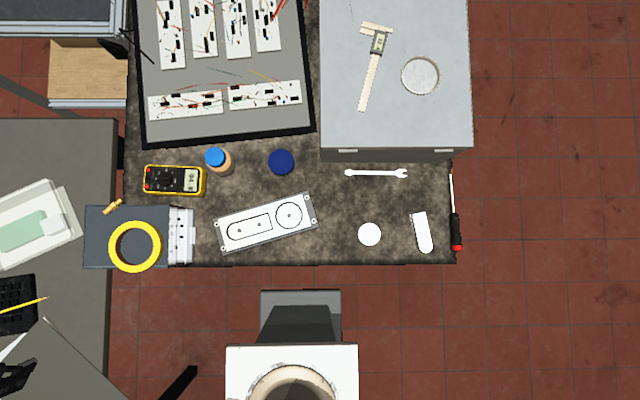

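View pics/side0.png

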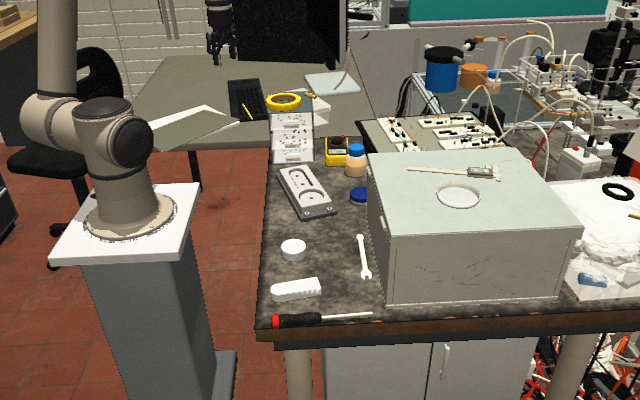

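The top view shows the disc at (369,234), the strip at (421,232), and the die at about (266,222). The die's round cavity is at (289,215), and the long cavity's rounded end points left to (230,232). The tin, jar and spanner lie farther back. Next I measure.

```bash
cat > h.py <<'E'
from bench import monitor,cams
import cv2,numpy as np
from scipy.spatial.transform import Rotation as R
def ray(c,uv,z):
    E=c["extrinsics"];r=E[:3,:3];o=-r.T@E[:3,3]
    d=r.T@np.array([(uv[0]-c["cx"])/c["fx"],(uv[1]-c["cy"])/c["fy"],1])
    return o+d*(z-o[2])/d[2]
def totool(dw,s=None):
    s=s or monitor.get_state();return R.from_rotvec(s["ee_rot"]).as_matrix().T@np.array(dw)
E
python3 - <<'E'
from h import *
c=cams.get_calibration("top");f=cams.grab_frame("top")
g=f.min(2)
m=(g>200).astype(np.uint8); m[:160]=0; m[262:]=0; m[:,:200]=0;m[:,450:]=0
for k in cv2.findContours(m,0,1)[0]:
    if cv2.contourArea(k)<60: continue
    M=cv2.moments(k);u=(M['m10']/M['m00'],M['m01']/M['m00']);rr=cv2.minAreaRect(k)
    p=cv2.boxPoints(rr);w=[ray(c,q,.022) for q in p]
    print(np.round(u,1),ray(c,u,.022).round(4),'box',rr,[x.round(4)[:2] for x in w])
x=f[185:265,200:450];cv2.imwrite("pics/t1.png",cv2.resize(x[:,:,::-1],None,fx=3.2,fy=3.2,interpolation=2))
E
```

```text
[369.  233.9] [ 0.4169 -0.1905  0.022 ] box ((369.0, 234.0), (22.0, 22.0), 90.0) [array([ 0.4436, -0.1641]), array([ 0.4431, -0.2181]), array([ 0.3897, -0.2168]), array([ 0.3902, -0.1631])]
[422.5 231.9] [ 0.4204 -0.3222  0.022 ] box ((422.4341125488281, 232.29693603515625), (40.871463775634766, 13.892899513244629), 77.7352294921875) [array([ 0.465, -0.296]), array([ 0.4721, -0.33  ]), array([ 0.3743, -0.3479]), array([ 0.3675, -0.3143])]
[264.3 222.1] [0.4476 0.064  0.022 ] box ((264.67620849609375, 221.9314422607422), (33.78586196899414, 99.29852294921875), 73.1416015625) [array([0.4534, 0.1892]), array([ 0.5221, -0.0407]), array([ 0.4427, -0.0641]), array([0.3757, 0.1645])]
[376.9 172.5] [ 0.5681 -0.2134  0.022 ] box ((375.5, 173.0), (8.0, 61.0), 90.0) [array([ 0.5772, -0.1342]), array([ 0.5766, -0.2863]), array([ 0.5565, -0.2857]), array([ 0.5572, -0.1339])]
```

View pics/t1.png

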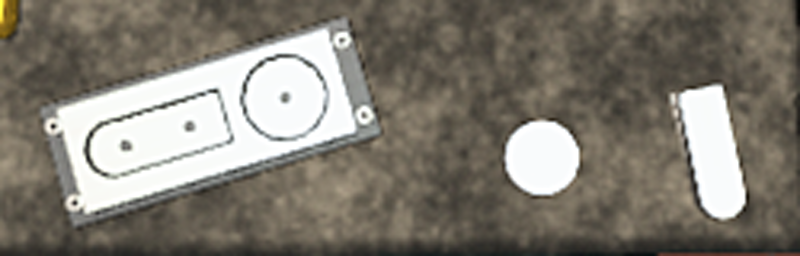

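The crop shows the strip's rounded end nearest the robot, at about px (430,252). The die's rounded cavity end is on the left, at about (227,232), and the round cavity's centre is at (289,215). I'll move over the die and look with the wrist camera.

```bash
python3 - <<'E'
from h import *
c=cams.get_calibration("top")
P=lambda x,y,z:ray(c,(200+x/3.2,185+y/3.2),z)
a=P(285,97,.024);print('disc_cav',a,'holes',P(126,146,.024),P(190,126,.024),'roundtip/sq',P(83,154,.032),P(226,114,.032))
w=cams.get_calibration("wrist")["extrinsics"];s=monitor.get_state()
T=np.eye(4);T[:3,:3]=R.from_rotvec(s["ee_rot"]).as_matrix();T[:3,3]=s["position"]
print("cam_T_tool",(w@T).round(3))
print(totool(np.array([.43,.03,.25])-s["position"]))
d=a-P(158,136,.024);print("die dir",np.arctan2(-d[1],-d[0]))
E
```

```text
disc_cav [0.46355701 0.00388046 0.024     ] holes [0.42756642 0.1234402  0.024     ] [0.44219498 0.07553905 0.024     ] roundtip/sq [0.42185409 0.1536963  0.032     ] [0.45076405 0.04760509 0.032     ]
cam_T_tool [[ 0.     1.    -0.001  0.001]
 [-0.965  0.    -0.261  0.026]
 [-0.261  0.001  0.965  0.155]
 [ 0.     0.     0.     1.   ]]
[-0.37804155 -0.31752328 -0.01892142]
die dir 1.8621932404213442
```

```bash
R="-0.357 -0.259 -0.02 0.85"; python3 -m handwheel '-0.357 -0.259 -0.02 0.85;-0.357 -0.259 -0.02 0.85;-0.357 -0.259 -0.02 0.85;-0.357 -0.259 -0.02 0.85;-0.357 -0.259 -0.02 0.85;-0.357 -0.259 -0.02 0.85;-0.357 -0.259 -0.02 0.85;-0.357 -0.259 -0.02 0.85;-0.357 -0.259 -0.02 0.85;-0.357 -0.259 -0.02 0.85'; python3 -m handwheel '0 0 0 0;0 0 0 0;0 0 0 0;0 0 0 0'
python3 - <<'E'
from h import *
import json
s=monitor.get_state();print(s["position"],s["ee_rot"],s["joints"])
c=cams.get_calibration("wrist");f=cams.grab_frame("wrist");print(c["fx"],c["cx"],c["cy"])
cv2.imwrite("pics/w1.png",f[:,:,::-1]);np.savez("w1.npz",f=f,**c)
E
```

```text
t: 0.98
position: [0.4238, 0.1119, 0.2503]
ee_rot: [1.878, 2.518, 0.0]
contact_force: [1.2, 1.1, -0.7]
gripper_width: 0.0853
finger_force: 0.0
t: 1.32
position: [0.4227, 0.1148, 0.25]
ee_rot: [-1.876, -2.519, 0.0]
contact_force: [0.2, -0.2, 0.2]
gripper_width: 0.0854
finger_force: 0.0
[0.42270657 0.11479685 0.24999911] [-1.87624085e+00 -2.51885831e+00  2.26063148e-04] [ 8.95780151e-02  1.65739972e-01  1.71097325e+00  4.07962568e-04
  1.26553034e+00 -2.00911786e-01]
340.7773365059291 313.39375744530025 193.36562894072472
```

View pics/w1.png

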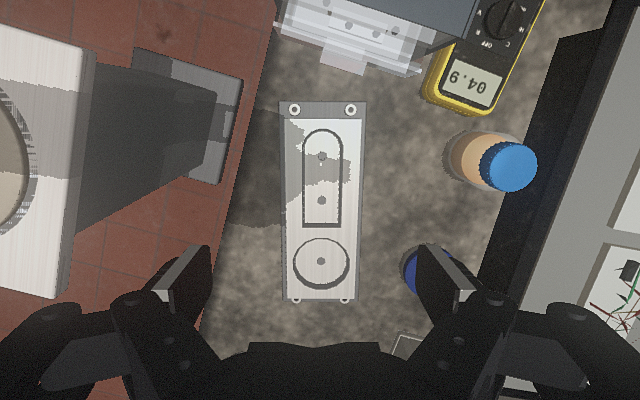

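The wrist view shows the die upright in the image. Its floor holes are at about (321,157), (321,200) and (321,261), with the rounded cavity end at the top. Top-view check: the middle of the two long-cavity holes lies 100 mm from the round cavity's centre, as it should. I'll refine this to sub-pixel.

```bash
python3 - <<'E'
from h import *
d=np.load("w1.npz");f=d["f"];c={k:d[k] for k in("fx","fy","cx","cy","extrinsics")}
g=cv2.cvtColor(f,cv2.COLOR_RGB2GRAY).astype(float)
P=[]
for u,v in((321,157),(321,200),(321,261)):
    w=g[v-7:v+8,u-7:u+8];k=np.clip(np.median(w)-25-w,0,None)
    y,x=np.mgrid[v-7:v+8,u-7:u+8];q=((k*x).sum()/k.sum(),(k*y).sum()/k.sum())
    p=ray(c,q,.024);P.append(p);print(np.round(q,2),p.round(4))
m=(P[0]+P[1])/2;e=m-P[2];print('strip_cav',m.round(4),'disc_cav',P[2].round(4),'dist',np.linalg.norm(e),'yaw',np.arctan2(e[1],e[0]))
print([np.linalg.norm(P[0]-P[1])])
# long plate edges/circle: dark mouth line
m2=((g<95)).astype(np.uint8);m2[:,:285]=0;m2[:,360:]=0
for k in cv2.findContours(m2,1,1)[0]:
    if cv2.contourArea(k)>800: (x,y),r=cv2.minEnclosingCircle(k);print('cont',cv2.contourArea(k),cv2.minAreaRect(k),ray(c,cv2.minAreaRect(k)[0],.032))
s=monitor.get_state()
print('yaw tool', np.arctan2(*R.from_rotvec(s["ee_rot"]).as_matrix()[[1,0],0]))
print('to disc', totool(np.array([.4169,-.1905,.15])-s["position"]))
E
```

```text
[321.16 157.28] [0.4293 0.1231 0.024 ]
[321.43 199.86] [0.4437 0.0769 0.024 ]
[320.47 260.68] [0.4646 0.0048 0.024 ]
strip_cav [0.4365 0.1    0.024 ] disc_cav [0.4646 0.0048 0.024 ] dist 0.09928350697107838 yaw 1.857605445860479
[np.float64(0.048385822580559804)]
cont 4560.5 ((322.0, 351.5), (74.0, 95.0), 0.0) [ 0.50150779 -0.1102511   0.032     ]
yaw tool 1.8618782393125661
to disc [-0.29104411 -0.09321796  0.09999048]
```

```bash
python3 -m handwheel '-0.291 -0.093 0.1 0;-0.291 -0.093 0.1 0;-0.291 -0.093 0.1 0;-0.291 -0.093 0.1 0;-0.291 -0.093 0.1 0;-0.291 -0.093 0.1 0;-0.291 -0.093 0.1 0;-0.291 -0.093 0.1 0;-0.291 -0.093 0.1 0;-0.291 -0.093 0.1 0'; python3 -m handwheel '0 0 0 0;0 0 0 0;0 0 0 0;0 0 0 0'
python3 - <<'E'
from h import *
s=monitor.get_state();c=cams.get_calibration("wrist");f=cams.grab_frame("wrist")
cv2.imwrite("pics/w2.png",f[:,:,::-1]);np.savez("w2.npz",f=f,**c)
g=f.min(2);m=cv2.morphologyEx((g>150).astype(np.uint8),2,np.ones((3,3)))
for k in cv2.findContours(m,0,1)[0]:
    if cv2.contourArea(k)<1500: continue
    (u,v),r=cv2.minEnclosingCircle(k);M=cv2.moments(k);q=(M['m10']/M['m00'],M['m01']/M['m00'])
    print(cv2.contourArea(k),(u,v,r),ray(c,(u,v),.022),ray(c,q,.022),2*r*.27/c["fx"])
    p=ray(c,q,.022);print('shift',totool(p-s["position"],s))
E
```

```text
t: 2.2
position: [0.4171, -0.1914, 0.1495]
ee_rot: [-1.878, -2.516, -0.0]
contact_force: [-0.0, 0.5, -0.2]
gripper_width: 0.0853
finger_force: 0.0
t: 2.53
position: [0.4176, -0.1905, 0.1506]
ee_rot: [1.875, 2.519, 0.0]
contact_force: [-0.1, 1.0, -0.2]
gripper_width: 0.0858
finger_force: 0.0
14206.5 (288.0, 253.0, 111.36436462402344) [ 0.4146234  -0.25637169  0.022     ] [ 0.41568934 -0.26580315  0.022     ] 0.17646935536725858
shift [-0.07150826 -0.02347593  0.1286477 ]
3235.5 (396.0697021484375, 68.68943786621094, 51.402408599853516) [ 0.45201949 -0.08773403  0.022     ] [ 0.44472376 -0.0897873   0.022     ] 0.08145289510306962
shift [0.0887707  0.05485179 0.12861115]
2766.5 (446.5225830078125, 21.27207374572754, 64.47057342529297) [ 0.47588448 -0.04660775  0.022     ] [ 0.47553675 -0.04892889  0.022     ] 0.1021608713966003
shift [0.11906736 0.09609451 0.12862056]
```

View pics/w2.png

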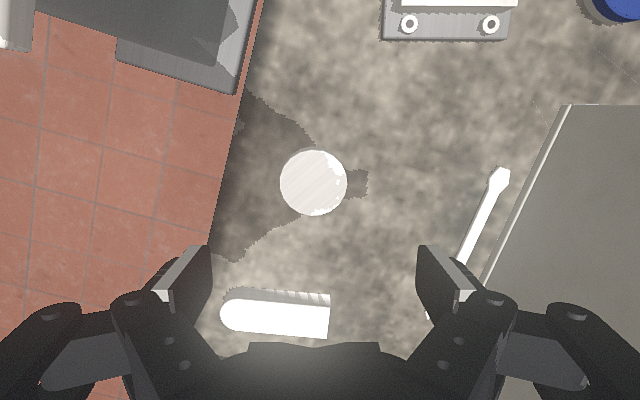

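The disc is centred at about (313,183) with a radius of 33 px. The strip's top face spans (220..330, 300..338), rounded end at the left, and its side wall shows above that.

```bash
python3 - <<'E'
from h import *
d=np.load("w2.npz");f=d["f"];c={k:d[k] for k in("fx","fy","cx","cy","extrinsics")}
s=monitor.get_state();g=f.min(2)
w=np.zeros_like(g);w[140:228,270:360]=255
for t in(165,180,195):
    m=((g>t)&(w>0)).astype(np.uint8);m=cv2.morphologyEx(m,2,np.ones((5,5)))
    k=max(cv2.findContours(m,0,1)[0],key=cv2.contourArea);(u,v),r=cv2.minEnclosingCircle(cv2.convexHull(k))
    e=cv2.fitEllipse(cv2.convexHull(k));p=ray(c,e[0],.022);print(t,(u,v,r),e,p.round(4),totool(p-s["position"]).round(4))
w[:]=0;w[285:345,210:335]=255
for t in(215,230,240,250):
    m=((g>t)&(w>0)).astype(np.uint8);m=cv2.morphologyEx(m,2,np.ones((5,5)))
    k=max(cv2.findContours(m,0,1)[0],key=cv2.contourArea);b=cv2.boxPoints(cv2.minAreaRect(k))
    q=np.array([ray(c,x,.022)[:2] for x in b]);print(t,b.round(0).tolist(),q.round(4).tolist(),q.mean(0),[np.linalg.norm(q[i]-q[i-1]).round(4) for i in(1,2)])
E
```

```text
165 (312.78887939453125, 182.04074096679688, 33.79470443725586) ((312.9589538574219, 182.17849731445312), (66.5293960571289, 67.47201538085938), 77.2659683227539) [ 0.4173 -0.1897  0.022 ] [ 0.0012 -0.      0.1286]
180 (313.00518798828125, 182.0779571533203, 33.5806884765625) ((312.99700927734375, 182.29994201660156), (65.8736343383789, 67.14090728759766), 95.49378204345703) [ 0.4173 -0.1898  0.022 ] [ 0.0011 -0.      0.1286]
195 (312.9317626953125, 182.3614501953125, 33.54065704345703) ((313.03753662109375, 182.34156799316406), (65.79021453857422, 66.9569320678711), 95.81167602539062) [ 0.4174 -0.1898  0.022 ] [0.001  0.     0.1286]
215 [[218.0, 329.0], [221.0, 297.0], [330.0, 307.0], [327.0, 339.0]] [[0.3733, -0.3482], [0.3687, -0.3151], [0.4653, -0.2971], [0.4728, -0.33]] [ 0.42001662 -0.3225694 ] [np.float64(0.0334), np.float64(0.0983)]
230 [[218.0, 329.0], [221.0, 297.0], [330.0, 307.0], [327.0, 339.0]] [[0.3734, -0.3482], [0.3687, -0.3153], [0.4652, -0.297], [0.4727, -0.3297]] [ 0.41998211 -0.32257705] [np.float64(0.0333), np.float64(0.0983)]
240 [[218.0, 329.0], [221.0, 297.0], [330.0, 307.0], [327.0, 339.0]] [[0.3734, -0.3482], [0.3687, -0.3154], [0.4652, -0.2971], [0.4726, -0.3298]] [ 0.41994947 -0.32263056] [np.float64(0.0332), np.float64(0.0982)]
250 [[219.0, 329.0], [222.0, 297.0], [330.0, 307.0], [327.0, 339.0]] [[0.374, -0.3479], [0.3694, -0.3153], [0.4653, -0.2975], [0.4726, -0.3299]] [ 0.42031494 -0.32264083] [np.float64(0.0329), np.float64(0.0975)]
```

```bash
python3 -m handwheel '0.001 0 0.04 0;0.001 0 0.08 0;0.001 0 0.11 0;0.001 0 0.13 0;0.001 0 0.14 0;0.001 0 0.1435 0;0.001 0 0.1435 0'; python3 -m handwheel '0 0 0 0;0 0 0 0;0 0 0 0;0 0 0 0;0 0 0 0;0 0 0 0;0 0 0 0;0 0 0 0' 0.05 40
```

```text
t: 3.17
position: [0.4167, -0.1902, 0.0062]
ee_rot: [-1.877, -2.518, -0.0]
contact_force: [0.2, -0.4, -0.1]
gripper_width: 0.0854
finger_force: 0.0
t: 3.83
position: [0.4175, -0.191, 0.0081]
ee_rot: [1.877, 2.516, 0.0]
contact_force: [-1.3, 1.0, 6.6]
gripper_width: 0.0545
finger_force: 40.7
```

```bash
python3 -m handwheel '0 0 -0.02 0;0 0 -0.05 0;0 0 -0.09 0;0 0 -0.1 0;0 0 -0.1 0'; python3 - <<'E'
from h import *
s=monitor.get_state();c=cams.get_calibration("wrist");f=cams.grab_frame("wrist")
print(s["position"],s["gripper_width"],s["finger_force"],s["contact_force"])
cv2.imwrite("pics/w3.png",f[:,:,::-1]);np.savez("w3.npz",f=f,**c)
print(totool(np.array([.4642,.0045,s["position"][2]])-s["position"],s))
E
```

```text
t: 4.25
position: [0.4188, -0.1918, 0.1103]
ee_rot: [1.873, 2.512, 0.001]
contact_force: [-0.5, -1.3, -1.7]
gripper_width: 0.0542
finger_force: 43.3
[ 0.41881148 -0.19181306  0.11034212] 0.0541848915578132 43.2778662443161 [-0.51395948 -1.27836029 -1.73151282]
[ 0.17522184  0.0994782  -0.00057343]
```

View pics/w3.png

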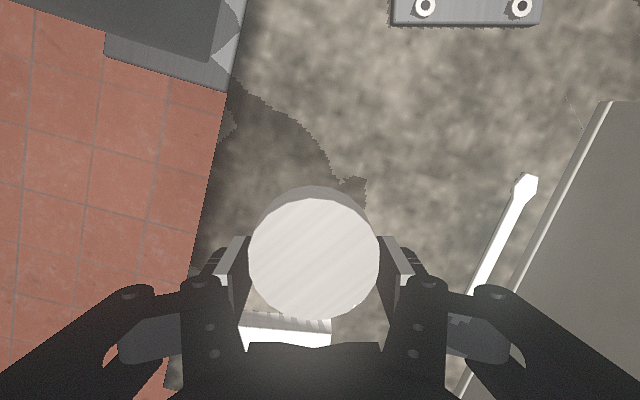

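The disc is held level, with its top face centred at about (314,252) and a radius of about 66 px. I'll work out its in-hand offset.

```bash
python3 - <<'E'
from h import *
d=np.load("w3.npz");f=d["f"];c={k:d[k] for k in("fx","fy","cx","cy","extrinsics")}
s=monitor.get_state();g=f.min(2)
w=np.zeros_like(g);w[185:330,246:383]=1
for t in(180,195):
    m=((g>t)&(w>0)).astype(np.uint8);m=cv2.morphologyEx(m,2,np.ones((7,7)))
    k=max(cv2.findContours(m,0,1)[0],key=cv2.contourArea);h=cv2.convexHull(k)
    print(t,cv2.fitEllipse(h),cv2.boundingRect(h))
    for dz in(.012,.014):
      p=ray(c,cv2.fitEllipse(h)[0],s["position"][2]+dz);print(p,totool(p-s["position"],s))
print(monitor.get_state()["position"], cams.get_calibration("wrist")["extrinsics"]@[*s["position"],1])
E
```

```text
180 ((313.39288330078125, 260.5587158203125), (126.0974349975586, 131.32305908203125), 97.19110870361328) (248, 199, 131, 127)
[ 0.41910486 -0.19267759  0.1202748 ] [-0.00196406  0.00095598 -0.01199091]
[ 0.41880663 -0.1917201   0.1222748 ] [-0.0009679   0.0009487  -0.01399424]
195 ((313.67559814453125, 260.3790588378906), (125.48124694824219, 131.33897399902344), 97.29436492919922) (249, 199, 130, 127)
[ 0.41919695 -0.19256241  0.1202748 ] [-0.00187991  0.00107708 -0.01199084]
[ 0.41889734 -0.19160666  0.1222748 ] [-0.00088502  0.00106798 -0.01399418]
[ 0.41767267 -0.19109578  0.1082748 ] [-9.41737725e-05  2.52822373e-02  1.55368051e-01  1.00000000e+00]
```

```bash
python3 -m handwheel '0.174 0.1 0 0;0.174 0.1 0 0;0.174 0.1 0 0;0.174 0.1 0 0;0.174 0.1 0 0;0.174 0.1 0 0;0.174 0.1 0.02 0;0.174 0.1 0.035 0;0.174 0.1 0.035 0;0.174 0.1 0.035 0'; python3 - <<'E'
from h import *
S=[];
for i in range(8):
    f=cams.grab_frame("wrist");s=monitor.get_state();S.append(s["position"])
print(np.mean(S[2:],0),np.std(S[2:],0),np.arctan2(*R.from_rotvec(s["ee_rot"]).as_matrix()[[1,0],0]))
c=cams.get_calibration("wrist");f=cams.grab_frame("wrist")
cv2.imwrite("pics/w4.png",f[:,:,::-1]);np.savez("w4.npz",f=f,**c)
E
```

```text
t: 5.13
position: [0.4618, 0.0047, 0.0703]
ee_rot: [-1.876, -2.515, 0.003]
contact_force: [-0.6, -0.7, -1.0]
gripper_width: 0.0539
finger_force: 43.2
[0.46351015 0.00439372 0.07219466] [5.26522551e-05 6.07063027e-05 7.55102938e-05] 1.8595714246341977
```

View pics/w4.png

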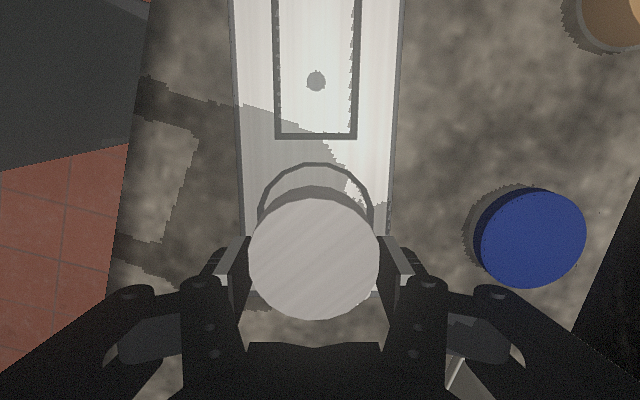

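The disc is centred at about (314,259), with the round cavity's far arc visible above it at (316,162). The long cavity's hole is at (316,81) and its square edge is at row 135. I'll compare the disc with the cavity in this one frame.

```bash
python3 - <<'E'
from h import *
d=np.load("w4.npz");f=d["f"];c={k:d[k] for k in("fx","fy","cx","cy","extrinsics")}
s=monitor.get_state();g=f.min(2).astype(float)
T=lambda p:totool(p-s["position"],s)[:2].round(4)
v,u=81,316
w=g[v-14:v+15,u-14:u+15];k=np.clip(np.median(w)-25-w,0,None);y,x=np.mgrid[v-14:v+15,u-14:u+15]
q=((k*x).sum()/k.sum(),(k*y).sum()/k.sum());print('hole (expect disc_cav+0.075)',q,T(ray(c,q,.024)))
w=np.zeros_like(g);w[195:330,246:383]=1
m=((g>150)&(w>0)).astype(np.uint8);m=cv2.morphologyEx(m,2,np.ones((7,7)))
k=cv2.convexHull(max(cv2.findContours(m,0,1)[0],key=cv2.contourArea));e=cv2.fitEllipse(k);print('disc',e,T(ray(c,e[0],s["position"][2]+.014)))
print('col 316 dark rows',[(r,int(g[r,312])) for r in range(125,200,1) if g[r,312]<165])
print('row 110', [(i,int(g[110,i])) for i in list(range(226,242))+list(range(388,406))]) 
print('sq edge 137',T(ray(c,(316,138),.032)),'arc', T(ray(c,(316,162),.032)),T(ray(c,(316,166),.029)))
print('plate edges',T(ray(c,(234,110),.032)),T(ray(c,(397,110),.032)))
E
```

```text
hole (expect disc_cav+0.075) (np.float64(315.5742287917738), np.float64(80.8754820051414)) [0.0754 0.0013]
disc ((313.84991455078125, 258.70538330078125), (120.40480041503906, 132.17103576660156), 91.50084686279297) [0.0018 0.0003]
col 316 dark rows [(132, 150), (133, 90), (134, 96), (135, 101), (136, 101), (137, 101), (138, 99), (139, 105), (140, 159), (141, 152), (142, 152), (143, 150), (144, 150), (145, 150), (146, 152), (147, 149), (148, 152), (149, 150), (150, 151), (151, 153), (152, 152), (153, 151), (154, 153), (155, 153), (156, 149), (157, 155), (158, 151), (159, 153), (160, 154), (161, 155), (162, 99), (163, 91), (164, 92), (165, 91), (166, 118), (167, 156), (168, 150), (169, 152), (170, 149), (171, 150), (172, 150), (173, 149), (174, 149), (175, 149), (176, 148), (177, 147), (178, 148), (179, 144), (180, 150), (181, 148), (182, 149), (183, 150), (184, 147), (185, 110), (186, 103), (187, 97), (188, 107), (189, 102), (190, 105), (191, 98), (192, 104), (193, 105), (194, 101), (195, 99), (196, 103), (197, 101), (198, 134)]
row 110 [(226, 75), (227, 78), (228, 75), (229, 78), (230, 75), (231, 73), (232, 73), (233, 68), (234, 83), (235, 86), (236, 86), (237, 87), (238, 89), (239, 134), (240, 149), (241, 147), (388, 205), (389, 205), (390, 209), (391, 208), (392, 215), (393, 106), (394, 119), (395, 122), (396, 117), (397, 112), (398, 125), (399, 117), (400, 117), (401, 117), (402, 117), (403, 116), (404, 118), (405, 116)]
sq edge 137 [0.0459 0.0016] arc [0.033  0.0016] [0.0302 0.0016]
plate edges [ 0.0605 -0.0414] [0.0605 0.0439]
```

```bash
python3 -m handwheel '0.001 0.001 0.01 0;0.001 0.001 0.02 0;0.001 0.001 0.026 0;0.001 0.001 0.03 0;0.001 0.001 0.033 0;0.001 0.001 0.036 0;0.001 0.001 0.038 0;0.001 0.001 0.038 0;0.001 0.001 0.038 0;0.001 0.001 0.038 0'
```

```text
t: 6.42
position: [0.4641, 0.0059, 0.0339]
ee_rot: [1.878, 2.518, 0.001]
contact_force: [0.2, -0.2, -0.5]
gripper_width: 0.0546
finger_force: 43.2
```

```bash
python3 -m handwheel '0 0 0.001 0;0 0 0.001 0;0 0 0.001 0'; python3 -m handwheel '0 0 0 0;0 0 0 0;0 0 0 0;0 0 0 0' 0.07; python3 -m handwheel '0 0 -0.02 0;0 0 -0.06 0;0 0 -0.1 0;0 0 -0.12 0;0 0 -0.12 0;0 0 -0.12 0;0 0 -0.12 0' 0.085; python3 - <<'E'
from h import *
f=cams.grab_frame("wrist");s=monitor.get_state();c=cams.get_calibration("wrist");f=cams.grab_frame("wrist")
cv2.imwrite("pics/w5.png",f[:,:,::-1]);np.savez("w5.npz",f=f,**c)
print(s["position"],s["joints"])
d=np.array([.4202,-.3226,.14])-s["position"];print(totool(d,s))
e=np.array([.4690,-.3134])-np.array([.3710,-.3317])
print('strip yaw',np.arctan2(-e[1],-e[0]),'tool',np.arctan2(*R.from_rotvec(s["ee_rot"]).as_matrix()[[1,0],0]))
E
```

```text
t: 6.67
position: [0.4639, 0.0059, 0.0327]
ee_rot: [1.878, 2.518, 0.0]
contact_force: [0.0, -0.5, -1.2]
gripper_width: 0.054
finger_force: 43.2
t: 7.0
position: [0.4639, 0.0059, 0.0328]
ee_rot: [1.878, 2.518, 0.0]
contact_force: [-0.1, 0.0, 0.5]
gripper_width: 0.07
finger_force: 0.0
t: 7.58
position: [0.4632, 0.006, 0.1519]
ee_rot: [-1.878, -2.517, 0.001]
contact_force: [-0.2, 0.2, -0.5]
gripper_width: 0.0851
finger_force: 0.0
[0.46293123 0.00601701 0.15144806] [-1.52841574e-01  3.18671588e-01  1.80417301e+00  1.00407249e-04
  1.02130549e+00 -4.41842460e-01]
[-0.30283124 -0.13457133  0.01139971]
strip yaw -2.9569841205522014 tool 1.8597433332990385
```

View pics/w5.png

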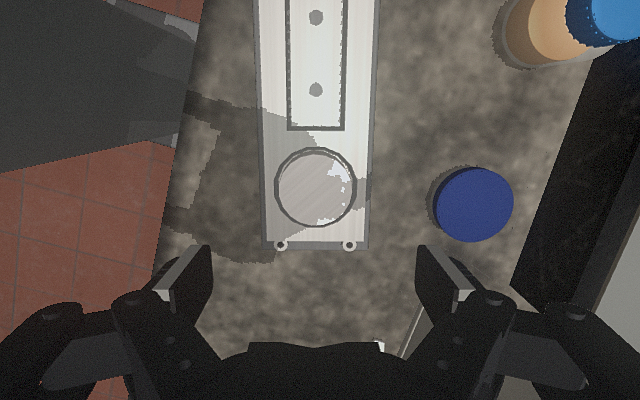

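The disc sits in the round cavity at (315,187) with an even dark ring around it. On to the strip.

```bash
python3 -m handwheel '-0.303 -0.135 0.01 -1.25;-0.303 -0.135 0.01 -1.25;-0.303 -0.135 0.01 -1.25;-0.303 -0.135 0.01 -1.25;-0.303 -0.135 0.01 -1.25;-0.303 -0.135 0.01 -1.25;-0.303 -0.135 0.01 -1.25;-0.303 -0.135 0.01 -1.25;-0.303 -0.135 0.01 -1.25;-0.303 -0.135 0.01 -1.25' 0.06;  python3 -m handwheel '0 0 0 -0.12;0 0 0 -0.216;0 0 0 -0.216;0 0 0 -0.216;0 0 0 -0.216;0 0 0 -0.216;0 0 0 -0.216'
python3 - <<'E'
from h import *
f=cams.grab_frame("wrist");s=monitor.get_state();c=cams.get_calibration("wrist");f=cams.grab_frame("wrist")
cv2.imwrite("pics/w6.png",f[:,:,::-1]);np.savez("w6.npz",f=f,**c)
print(s["position"],s["joints"][5])
g=f.min(2)
for t in(190,215,240):
    m=cv2.morphologyEx((g>t).astype(np.uint8),2,np.ones((5,5)))
    for k in cv2.findContours(m,0,1)[0]:
        if not 2000<cv2.contourArea(k)<12000: continue
        r=cv2.minAreaRect(k);b=cv2.boxPoints(r);q=np.array([totool(ray(c,x,.022)-s["position"],s)[:2] for x in b])
        print(t,b.round(0).tolist(),q.round(4).tolist(),q.mean(0).round(4))
E
```

```text
t: 8.52
position: [0.4193, -0.329, 0.1409]
ee_rot: [-0.238, -3.132, 0.002]
contact_force: [-0.9, 0.8, 0.6]
gripper_width: 0.0602
finger_force: 0.0
t: 9.1
position: [0.4208, -0.3228, 0.1425]
ee_rot: [0.097, -3.14, -0.0]
contact_force: [-0.3, 0.0, -0.8]
gripper_width: 0.0599
finger_force: 0.0
[ 0.42086752 -0.32282459  0.14259284] -2.431908718425785
190 [[286.0, 124.0], [329.0, 119.0], [344.0, 240.0], [301.0, 245.0]] [[0.0485, -0.0217], [0.0525, 0.0108], [-0.0461, 0.0246], [-0.051, -0.0111]] [0.001  0.0006]
215 [[286.0, 125.0], [329.0, 119.0], [344.0, 240.0], [301.0, 245.0]] [[0.0484, -0.0215], [0.0523, 0.0106], [-0.0462, 0.0244], [-0.0509, -0.0109]] [0.0009 0.0006]
```

View pics/w6.png

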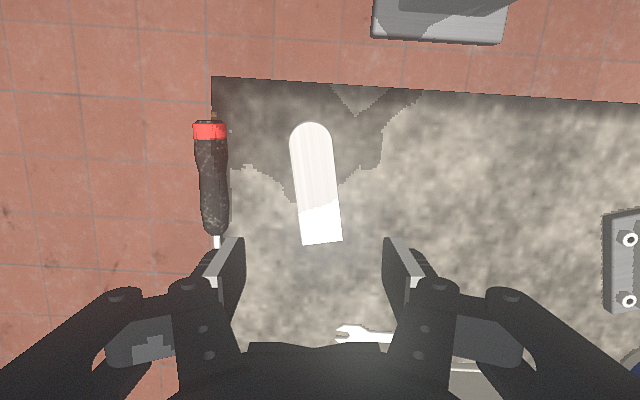

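The strip is at (315,183), rounded end up in the image (tool +x), and the tool still needs a −0.12 rad turn. The screwdriver is about 80 mm away, so it is clear of the fingers.

```bash
python3 -m handwheel '0.001 0 0.03 -0.12;0.001 0 0.06 -0.122;0.001 0 0.09 -0.122;0.001 0 0.115 -0.122;0.001 0 0.126 -0.122;0.001 0 0.131 -0.122;0.001 0 0.1335 -0.122;0.001 0 0.1335 -0.122;0.001 0 0.1335 -0.122;0.001 0 0.1335 -0.122'; python3 -m handwheel '0 0 0 0;0 0 0 0;0 0 0 0;0 0 0 0;0 0 0 0;0 0 0 0;0 0 0 0' 0.028 50; python3 -m handwheel '0 0 -0.02 0;0 0 -0.05 0;0 0 -0.09 0;0 0 -0.11 0;0 0 -0.11 0;0 0 -0.11 0;0 0 -0.11 0;0 0 -0.11 0'
python3 - <<'E'
from h import *
f=cams.grab_frame("wrist");s=monitor.get_state();c=cams.get_calibration("wrist");f=cams.grab_frame("wrist")
np.savez("w7.npz",f=f,**c);yaw=np.arctan2(*R.from_rotvec(s["ee_rot"]).as_matrix()[[1,0],0])
print(s["position"],s["joints"],'yaw',yaw,'turn',yaw%6.2832-1.8605)
print(totool(np.array([.4355,.0998,.12])-s["position"],s))
g=f.min(2);w=np.zeros_like(g);w[100:340,235:400]=1
for t in(150,190):
    m=cv2.morphologyEx(((g>t)&(w>0)).astype(np.uint8),2,np.ones((5,5)))
    for k in cv2.findContours(m,0,1)[0]:
        if not 2000<cv2.contourArea(k): continue
        b=cv2.boxPoints(cv2.minAreaRect(k));q=np.array([totool(ray(c,x,s["position"][2]+.013)-s["position"],s)[:2] for x in b])
        print(t,b.round(0).tolist(),q.round(4).tolist(),q.mean(0).round(4))
E
```

```text
t: 10.03
position: [0.4205, -0.3237, 0.0105]
ee_rot: [-0.29, 3.126, -0.003]
contact_force: [0.2, 0.1, 0.2]
gripper_width: 0.0597
finger_force: 0.0
t: 10.62
position: [0.4201, -0.3234, 0.0101]
ee_rot: [-0.29, 3.127, -0.001]
contact_force: [-0.7, 1.6, 6.0]
gripper_width: 0.0324
finger_force: 50.8
t: 11.28
position: [0.419, -0.3223, 0.1176]
ee_rot: [0.29, -3.126, -0.004]
contact_force: [-1.4, 0.7, -2.0]
gripper_width: 0.0326
finger_force: 50.2
[ 0.41906136 -0.3223464   0.11754059] [-8.00744583e-01  4.69628891e-01  1.66867531e+00  9.38378781e-05
  1.00660631e+00 -2.55637436e+00] yaw -2.9568070304847223 turn 1.4658929695152776
[-0.09371771  0.41194502 -0.00146766]
150 [[266.0, 143.0], [355.0, 143.0], [355.0, 339.0], [266.0, 339.0]] [[0.0504, -0.019], [0.0504, 0.0149], [-0.0372, 0.0177], [-0.0371, -0.0221]] [ 0.0066 -0.0021]
190 [[273.0, 144.0], [355.0, 144.0], [355.0, 339.0], [273.0, 339.0]] [[0.05, -0.0164], [0.05, 0.0149], [-0.0372, 0.0177], [-0.0371, -0.019]] [ 0.0064 -0.0007]
```

```bash
python3 -m handwheel '-0.094 0.4125 0 1.25;-0.094 0.4125 0 1.25;-0.094 0.4125 0 1.25;-0.094 0.4125 0 1.25;-0.094 0.4125 0 1.25;-0.094 0.4125 0 1.25;-0.094 0.4125 0 1.25;-0.094 0.4125 0 1.25;-0.094 0.4125 0 1.25;-0.094 0.4125 0 1.25'; python3 -m handwheel '0 0 0 0.12;0 0 0 0.12;0 0 0 0.12;0 0 0 0.12;0 0 0 0.12'
cat > pos.py <<'E'
from h import *
for i in range(3): f=cams.grab_frame("wrist")
s=monitor.get_state();yaw=np.arctan2(*R.from_rotvec(s["ee_rot"]).as_matrix()[[1,0],0])
print(s["position"],'turn',yaw-1.8595,'shift',totool(np.array([.4359,.1004,.075])-s["position"],s))
E
python3 pos.py
```

```text
t: 12.22
position: [0.4346, 0.0467, 0.1185]
ee_rot: [-1.401, -2.811, 0.001]
contact_force: [0.6, 0.3, -1.2]
gripper_width: 0.0327
finger_force: 50.3
t: 12.63
position: [0.4351, 0.044, 0.1189]
ee_rot: [-1.559, -2.727, 0.0]
contact_force: [0.1, -0.1, -1.7]
gripper_width: 0.0325
finger_force: 50.4
[0.43518139 0.04423118 0.11912197] turn 0.2418579107285217 shift [0.04807903 0.02904232 0.04412653]
```

```bash
python3 -m handwheel '0.048 0.029 0 0.12;0.048 0.029 0.01 0.242;0.048 0.029 0.025 0.242;0.048 0.029 0.04 0.242;0.048 0.029 0.044 0.242;0.048 0.029 0.044 0.242;0.048 0.029 0.044 0.242'; python3 pos.py
python3 - <<'E'
from h import *
c=cams.get_calibration("wrist");f=cams.grab_frame("wrist")
cv2.imwrite("pics/w8.png",f[:,:,::-1]);np.savez("w8.npz",f=f,**c)
E
```

```text
t: 13.37
position: [0.4361, 0.1007, 0.0755]
ee_rot: [1.879, 2.518, 0.0]
contact_force: [0.1, -0.4, -1.4]
gripper_width: 0.0326
finger_force: 50.4
[0.4364601  0.10081809 0.07596992] turn 2.4513032322204253e-05 shift [-0.000241   -0.00065753  0.00096894]
```

View pics/w8.png

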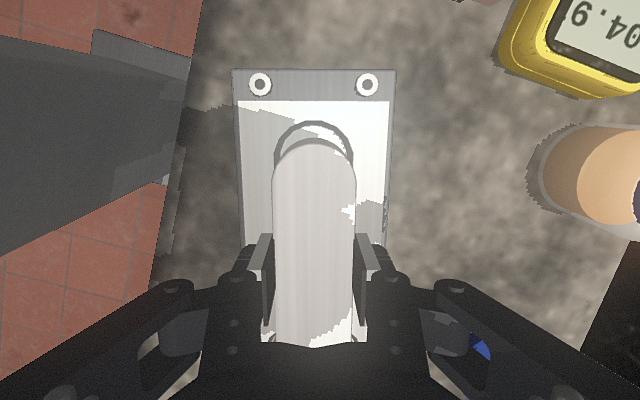

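The strip is held over the long cavity. The cavity's rounded rim tops out at about (313,121) and the strip's tip is at about (314,140). I'll compare the two numerically.

```bash
python3 - <<'E'
from h import *
d=np.load("w8.npz");f=d["f"];c={k:d[k] for k in("fx","fy","cx","cy","extrinsics")}
s=monitor.get_state();g=f.min(2).astype(int);T=lambda u,v,z:totool(ray(c,(u,v),z)-s["position"],s)[:2].round(4)
print(g[112:150,314].tolist()); print('r180',g[180,264:282].tolist(),g[180,345:362].tolist(),'r115', g[115,230:246].tolist(),g[115,384:396].tolist())
for v in (120,121,122): print('rim x(0.055)',T(314,v,.032))
for v in (138,140,142): print('tip x(.05)',T(314,v,s["position"][2]+.013))
for u in(237,239,388,391): print('plate y(+-.04)',u,T(u,115,.032))
for u in(272,274,353,355): print('strip y',u,T(u,180,s["position"][2]+.013))
for u,v in((260,84),(367,84)):print('screws',T(u,v,.019))
E
```

```text
[251, 251, 251, 250, 250, 251, 252, 255, 194, 123, 136, 132, 135, 187, 255, 253, 251, 251, 252, 255, 255, 183, 189, 191, 192, 181, 143, 145, 147, 147, 142, 152, 189, 213, 209, 206, 208, 206]
r180 [183, 182, 179, 180, 179, 182, 179, 135, 161, 187, 190, 195, 197, 201, 202, 202, 203, 201] [204, 208, 205, 207, 208, 208, 207, 208, 204, 210, 174, 201, 253, 248, 244, 245, 242] r115 [92, 95, 96, 88, 102, 108, 108, 105, 134, 188, 182, 180, 178, 181, 178, 178] [250, 249, 251, 253, 232, 165, 170, 173, 155, 142, 136, 139]
rim x(0.055) [0.0551 0.0005]
rim x(0.055) [0.0546 0.0005]
rim x(0.055) [0.0541 0.0005]
tip x(.05) [0.0514 0.0004]
tip x(.05) [0.0506 0.0004]
tip x(.05) [0.0499 0.0004]
plate y(+-.04) 237 [ 0.0578 -0.0407]
plate y(+-.04) 239 [ 0.0578 -0.0397]
plate y(+-.04) 388 [0.0578 0.0402]
plate y(+-.04) 391 [0.0578 0.0418]
strip y 272 [ 0.035  -0.0161]
strip y 274 [ 0.035  -0.0153]
strip y 353 [0.035  0.0157]
strip y 355 [0.035  0.0165]
screws [ 0.0742 -0.0297]
screws [0.0742 0.0303]
```

Aligned to within 1 mm, so I'm lowering.

```bash
python3 -m handwheel '0.0005 0 0.01 0;0.0005 0 0.02 0;0.0005 0 0.028 0;0.0005 0 0.032 0;0.0005 0 0.035 0;0.0005 0 0.038 0;0.0005 0 0.04 0;0.0005 0 0.041 0;0.0005 0 0.041 0;0.0005 0 0.041 0'
```

```text
t: 14.4
position: [0.4358, 0.1016, 0.0343]
ee_rot: [1.878, 2.518, 0.0]
contact_force: [-0.2, -0.7, -1.0]
gripper_width: 0.0323
finger_force: 50.4
```

```bash
python3 -m handwheel '0 0 0 0;0 0 0 0;0 0 0 0;0 0 0 0' 0.05; python3 -m handwheel '0 0 -0.02 0;0 0 -0.06 0;0 0 -0.1 0;0 0 -0.13 0;0 0 -0.16 0;0 0 -0.17 0;0 0 -0.17 0;0 0 -0.17 0;0 0 -0.17 0' 0.085; python3 - <<'E'
from h import *
f=cams.grab_frame("wrist");c=cams.get_calibration("wrist");f=cams.grab_frame("wrist");s=monitor.get_state();print(s["position"])
np.savez("w9.npz",f=f,**c)
g=cv2.cvtColor(f,cv2.COLOR_RGB2GRAY)
P=lambda p:(lambda q:(c["fx"]*q[0]/q[2]+c["cx"],c["fy"]*q[1]/q[2]+c["cy"]))((c["extrinsics"]@[*p,1])[:3])
ex=np.array([np.cos(1.8595),np.sin(1.8595),0]);ey=np.array([-ex[1],ex[0],0])
for n,o,L,W in(("strip",np.array([.4359,.1004,0]),52,19),("disc",np.array([.4642,.0049,0]),30,30)):
    for a,d,h in(("+x",ex,L),("-x",-ex,L),("+y",ey,W),("-y",-ey,W)):
        # profile on blank's top plane, from blank edge -8mm to rim +8
        r=[]
        for mm in range(h-9,h+8):
            u=P(o+d*mm*.001+[0,0,.046 if mm<=h-2 else .032]);r.append(int(g[int(round(u[1])),int(round(u[0]))]))
        print(n,a,'from',h-9,r)
E
```

```text
t: 14.73
position: [0.4358, 0.1016, 0.0343]
ee_rot: [1.878, 2.518, 0.001]
contact_force: [-0.1, 0.4, -0.6]
gripper_width: 0.0499
finger_force: 0.0
t: 15.48
position: [0.4349, 0.1015, 0.203]
ee_rot: [-1.877, -2.517, 0.002]
contact_force: [-0.5, -0.2, -0.5]
gripper_width: 0.085
finger_force: 0.0
[0.43485342 0.10148249 0.20274966]
strip +x from 43 [225, 225, 226, 225, 224, 224, 227, 236, 170, 244, 160, 103, 167, 231, 225, 223, 223]
strip -x from 43 [223, 224, 224, 223, 224, 222, 172, 208, 224, 223, 224, 222, 172, 208, 205, 207, 204]
strip +y from 10 [183, 178, 180, 182, 184, 178, 176, 156, 102, 100, 92, 106, 165, 162, 161, 160, 160]
strip -y from 10 [178, 176, 179, 179, 185, 235, 231, 176, 128, 135, 105, 106, 105, 153, 163, 162, 161]
disc +x from 21 [223, 222, 221, 224, 224, 225, 226, 233, 121, 123, 107, 86, 213, 208, 207, 205, 205]
disc -x from 21 [217, 218, 220, 223, 219, 204, 190, 195, 217, 218, 218, 220, 223, 219, 204, 190, 195]
disc +y from 21 [216, 221, 221, 221, 219, 220, 235, 111, 153, 101, 101, 84, 181, 205, 196, 196, 200]
disc -y from 21 [222, 220, 219, 220, 223, 226, 232, 180, 204, 91, 102, 98, 136, 212, 201, 197, 196]
```

Both blanks were down to about 24 mm with no contact force before release, and the gaps around them look right. Handing in.

```bash
python3 -c "from bench import job;print(job.sign_off())"
```

```text
the job is handed in; nothing more can be done
None
```

I put the disc in the round cavity and the strip in the long cavity, rounded end to rounded end, let both go, and handed the job in after about 16 s; my measurements put both flat on the cavity floors and centred, but the sign-off returned no verdict.

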